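Clamp the marble tube with a U-bolt

ROBOT

A 6-joint arm with a two-finger parallel gripper is mounted at the origin on the work surface. World frame = base frame: x ahead of the robot, y to its left, z up, the work surface at z = 0. Lengths are in mm, angles in rad, forces in N, time in s.
With the tool pointing down it reaches from about 350 to 950 mm from the base axis. Payload 17.4 kg.
Tool frame: the origin (TCP) lies midway between the tips of the shut fingers; the grasp point (between the pads) lies 19 mm behind it; z points along the fingers, y is the line along which they close (so a half turn about z gives the same grasp; the last joint's range is limited). The gripper opens to 93 mm and grips with 3 to 60 N. Pads are 15 mm wide; open, the fingers measure 128 mm over their backs; the gripper's body (75 mm by 188 mm) begins 65 mm behind the grasp point.
Start: joints at [-1.263, 0.116, 1.442, -0, 1.584, -0.038], TCP at [228.782, -635.052, 197.146] pointing down, gripper open.
Joint ranges: [-2.83, 2.83], [-0.83, 2.19], [0.07, 2.5], [-1.14, 4.28], [0.01, 3], [-2.97, 2.97]. Speed limits (rad/s): [1.89, 1.89, 2.22, 3.14, 3.14, 3.14].

INTERFACE

Orientations are given as a unit quaternion [w, x, y, z].
In Python, from workcell import manip gives the robot as it stands. The module is installed in compiled form; this text tells all that it offers.
- The arm moves only by the tool step_arm, never from a script. Its argument "rows" is a list of rows, each a list of 7 numbers: the shift along the tool's x, y, z normalised to -1 to 1, where 1 is 0.1 m, then the turn, a rotation vector about the tool's x, y, z normalised to -1 to 1, where 1 is 90 degrees, then the gripper command: -1 is fully open, 1 is shut, values between are in proportion. In form: [[x, y, z, rx, ry, rz, gripper], ...]. A call has 1 to 20 rows; each row is the pose to reach, as a shift and turn from the pose commanded when the call began, along the tool's axes at that moment; what a row does not reach only later rows make up. A row lasts 1/10 s, in which the tool goes at most 50 mm and 8.59 degrees, less where a joint would pass 70% of its speed; a pose out of reach is approached as far as the arm can. A call with a number of a shift or a turn outside -1 to 1 is refused whole. A call with a gripper value outside its range is refused whole. The fingers move at their own pace and stop on an object; "force" is the grip in N (left out, the last holds). Time passes only in rows, so rows that repeat a pose let the fingers close. It gives the time, the measured TCP pose, the force, the opening and the grip force at its end, in the units of the state.
- manip.state(): the state, without advancing time (a new reading comes with each control period).
- manip.read_camera(name): name is "scene" or "top" or "wrist"; returns a dict with "img" (384x512x3 uint8, blue, green, red), "range_z" (384x512 float32, mm along the optical axis (not along the pixel's ray), 0 where there is no reading), "fov_y" (degrees; the focal length in pixels is half the picture's height over the tangent of half this angle, whatever the lens; pixels are square), "cx", "cy" (the principal point, pixels), "distortion" ([k1, k2, p1, p2, k3] as OpenCV has them; the pictures are not rectified), "R" (3x3) and "t" (3): a world point X has camera coordinates R X + t. Camera axes: x right, y down, z forward; pixel columns grow to the right and rows downward; lengths in mm; the calibration is good to about 2 mm. A picture is of the moment at which its call begins.
- manip.hand_in(): hands the job in; it is judged then, once.
The state is a dict: "t": time; "joint_pos": joint angles; "joint_vel": joint speeds; "effort": joint torques, N m; "eef_pos": TCP position; "tool_rot": TCP orientation; "force": force on the tool from outside, world axes, zero at the start; "wrist_torque": the same for the moment, N m; "grip_width": finger opening in mm; "grasp_force": force on a finger pad.
Only numpy, scipy, OpenCV 4.12 (cv2) and the standard library are available. Lean on these libraries where they do the work, as an engineer would, in place of code of your own. Each camera call takes 0.05 s, during which the arm holds its last target. There are 200 camera calls.

TASK

Take the U-bolt out of the wooden block, pass both its legs around the marble tube and down through the two holes of the steel plate under the tube, feeling gently for the holes because the plate may stand anywhere along its rails, then press it past the spring catches until both shoulders sit flush on the plate, and let go. Never force it: a push of 15 N is plenty, and the mount must never feel 40 N (the catches' squeeze included) nor the acrylic tube 15 N. Keep the tube lying where it is in its saddles and leave the tray, the pop-up box and the ball alone.

Things in the scene. Friction and masses are not known exactly. Their poses are not given: they have to be found in the camera images.
- ubolt: Loose steel U-bolt, 0.2 kg, upright, parked with its legs in the block's holes. Origin midway between its two shoulders' undersides. z up, y from leg to leg; a half turn leaves it alike. Shoulders: flanges 18 mm across, z 0 to 5 mm. Above them an 8 mm rod arch (inner top z 46 mm, inner width 60 mm) carries a wooden grip tab, 14 mm thick (x), 36 wide (y), z 50 to 87 mm.
- ubolt_tab (a point): The point to grip on the U-bolt: centre of its wooden tab, 72 mm above the shoulders' undersides. Close the fingers along the U-bolt's x, over the 14 mm thickness; a grip of 20 to 40 N holds it.
- ubolt_feet (a point): Point midway between the tips of the U-bolt's two legs, 35 mm below its origin. The legs are round, 8 mm across, straight down at the U-bolt's y = +34 and -34 mm, with flat ends bevelled 1.2 mm.
- block: Short light wooden block, fixed, 50 (x) by 110 (y) by 50 mm high, origin at the centre of its underside. Two loose upright holes, 13 mm wide, 42 mm deep, at y = +34 and -34 mm, hold the U-bolt's legs; the shoulders rest on its top, the U-bolt's axes along the block's within a few degrees. Lift the U-bolt 40 mm straight up to free it.
- mount: Fixed tube mount: wooden base 200 (x) by 150 (y) by 12 mm, origin at the centre of its underside, z up, x along the tube. Two V saddles, 16 mm thick, at x = +75 and -75 mm (tops at z 78 mm) carry the tube. Fully home, the U-bolt's origin is at mount y = 0, z = 55 mm, its y along the mount's y (either way round), its legs one on each side of the tube.
- plate_deck (a point): Point fixed to the mount at x 0, y 0, z 55 mm. Under the tube a steel plate, 50 (x) by 116 (y) by 10 mm, top at z 55 mm, can stand elsewhere along x but is too stiff to push. Two round 10 mm through holes, bevelled 1.5 mm, at mount y = +34 and -34 mm on the plate's centre-line, which stands anywhere from x -15 to +15 mm of this point. That offset is NOT measured: find it by feel or sight.
- catch_level (a point): Point fixed to the mount at z 38 mm, under the plate. Just below each hole a sprung brass roller (axis along x) juts 2 mm into the leg's path from the outer side. Off the holes the legs stop on the plate with the U-bolt's origin at mount z 90 mm; in them they meet the catches at about z 75 mm, and about 5 to 15 N pushes past them, less from there to home.
- tube: Clear acrylic tube of marbles with a white clip-on cap at +x, loose, 38 mm diameter, 200 mm long, 0.25 kg, lying level in the mount's V saddles. Origin on its axis at mid-length, at mount x 0, y 0, z 79 mm; x along its axis. Its top, z 98 mm, is 3 mm below the arch when the U-bolt is home.
- tray: Bystander: low stainless steel tray of jacks, 120 by 90 by 22 mm, origin at the centre of its underside.
- popbox: Bystander: closed press-button plastic pop-up box, 85 by 85 by 65 mm, origin at the centre of its underside.
- ball_center (a point): Bystander: centre of a red silicone ball, 50 mm diameter, resting in a fixed wooden ring 10 mm high.
Mind the look-alikes: they are no part of the job. What is shaped like the ubolt but black or purple is not meant. Of the things that look like the tube, the larger one is meant.

How it is judged (in metres and radians):
On the way, in this order (a step that is already met when the one before it is completed fails the run):
1. the U-bolt is lifted clear of the block (z of ubolt in the frame of block above 0.086 m and contact force between ubolt and block below 0.1 N), for 0.1 s.
2. both legs are in the plate's holes, around the tube (z of ubolt in the frame of mount between 0.05 and 0.083 m and x of ubolt in the frame of mount between -0.019 and 0.019 m and y of ubolt in the frame of mount between -0.004 and 0.004 m and angle between ubolt's own z axis and vertical below 0.12 rad), for 0.05 s.
At the end, for the whole second after the job is handed in: The U-bolt straddles the tube, both legs through the plate's holes, shoulders flush on the plate (within 2.5 mm of home height, 4 mm across, 19 mm along, tilt under 0.06 rad), at rest and released; the tube lies level in its saddles within 20 mm of its start (z of ubolt in the frame of mount between 0.052 and 0.0575 m and x of ubolt in the frame of mount between -0.019 and 0.019 m and y of ubolt in the frame of mount between -0.004 and 0.004 m and angle between ubolt's own z axis and vertical below 0.06 rad and linear speed of ubolt below 0.01 m/s and distance between tube and mount between 0.075 and 0.083 m and distance of tube from where it was at the start of the episode below 0.02 m and angle between tube's own x axis and vertical above 1.52 rad); the robot touches nothing.
It fails at once if the U-bolt is forced against the mount or its plate (over 40 N) (contact force between ubolt and mount above 40 N).
It fails at once if the U-bolt is pressed on the acrylic tube (over 15 N) (contact force between ubolt and tube above 15 N).
It fails at once if the robot pushes the acrylic tube (over 15 N) (contact force between the arm and tube above 15 N).
It fails at once if the tube is shoved out of place (over 25 mm) (distance of tube from where it was at the start of the episode above 0.025 m).
It fails at once if a bystander is disturbed (moved over 15 mm) (distance of any of tray, popbox, ball_center from where it was at the start of the episode above 0.015 m).
It also fails if it takes over 72 s, if anything falls off the work surface, if the arm or the gripper's body presses on something with over 40 N, if the wrist force passes 120 N, or if a joint passes its speed limit or range.

## Working session

There is one attempt and no reset: what is moved stays moved. The work goes in short steps, Python scripts to look and compute and a tool call to move; the robot and the scene stay as the last step left them, time stands still between calls to the robot, and variables do not carry over. Pictures are saved under pics/ and viewed, at most 10 in all, crops included, and the job is handed in when it is done.

Besides the shell and the picture viewer there is one more tool, called as a command line: name --pt "numbers of a row" for each row, then --argument value for the rest. step_arm: Moves the arm, as the interface text tells. Its arguments: {"type":"object","properties":{"rows":{"type":"array"},"force":{"type":"number"}},"required":["rows"]}

```bash
mkdir -p pics
cat > h.py <<'E'
import numpy as np, cv2, pickle
from workcell import manip
def shot(n,f):
    c=manip.read_camera(n); pickle.dump(c,open(f'{f}.pkl','wb')); return c
def load(f): return pickle.load(open(f'{f}.pkl','rb'))
def K(c):
    h=c['img'].shape[0]; f=h/2/np.tan(np.radians(c['fov_y'])/2)
    return np.array([[f,0,c['cx']],[0,f,c['cy']],[0,0,1.]])
def cloud(c):
    h,w=c['range_z'].shape; u,v=np.meshgrid(np.arange(w),np.arange(h))
    p=cv2.undistortPoints(np.stack([u,v],-1).reshape(-1,1,2).astype(float),K(c),np.array(c['distortion'],float)).reshape(h,w,2)
    z=c['range_z'][...,None]; X=np.concatenate([p*z,z],-1)
    return (X-np.array(c['t']).ravel())@np.array(c['R'])
def onz(c,u,v,zw):
    p=cv2.undistortPoints(np.array([[[u,v]]],float),K(c),np.array(c['distortion'],float)).ravel()
    R=np.array(c['R']);t=np.array(c['t']).ravel(); o=-R.T@t; d=R.T@np.array([p[0],p[1],1]); return o+d*(zw-o[2])/d[2]
def proj(c,P):
    r=cv2.projectPoints(np.array(P,float).reshape(-1,1,3),cv2.Rodrigues(np.array(c['R']))[0],np.array(c['t'],float),K(c),np.array(c['distortion'],float))[0]
    return r.reshape(-1,2)
E
python3 - <<'E'
from h import *
a=shot('scene','s0');b=shot('top','t0')
cv2.imwrite('pics/s0.png',cv2.resize(a['img'],(800,600),interpolation=cv2.INTER_CUBIC));cv2.imwrite('pics/t0.png',cv2.resize(b['img'],(800,600),interpolation=cv2.INTER_CUBIC))
for c in(a,b): print(c['R'],c['t'],c['fov_y'])
print(manip.state())
E
```

```text
[[ 0.21458257  0.97662121 -0.01285798]
 [ 0.48805761 -0.11862032 -0.86471324]
 [-0.84602251  0.17927696 -0.50210127]] [-117.40351109 -153.60118615 1742.37119405] 44.32110418698288
[[ 0.02912292 -0.9994382   0.01658753]
 [-0.99151828 -0.03098698 -0.12621929]
 [ 0.12666238 -0.01277097 -0.99186367]] [-15.19036908 543.68432568 993.58252996] 47.50180939101218
{'t': 0.1, 'joint_pos': array([-1.26280222e+00,  1.16431797e-01,  1.44219347e+00,  6.81052973e-06,
        1.58401278e+00, -3.77868022e-02]), 'joint_vel': array([ 0.00062495, -0.0006346 , -0.00074248,  0.00234967,  0.0025941 ,
        0.00222511]), 'effort': array([ 1.41454351e-03, -7.22890306e+01, -6.23869872e+01,  7.80524290e-02,
        2.26772670e-02, -8.26643713e-05]), 'eef_pos': array([ 228.71742771, -634.8475332 ,  196.48631613]), 'tool_rot': array([-5.18392912e-04,  9.85091495e-01,  1.72030444e-01, -6.70297322e-05]), 'force': array([ 0.45059595, -0.15134231,  0.05157229]), 'wrist_torque': array([ 0.00888048,  0.00838798, -0.07483872]), 'grasp_force': 0.0, 'grip_width': 93.00830869538818}
```

View pics/s0.png

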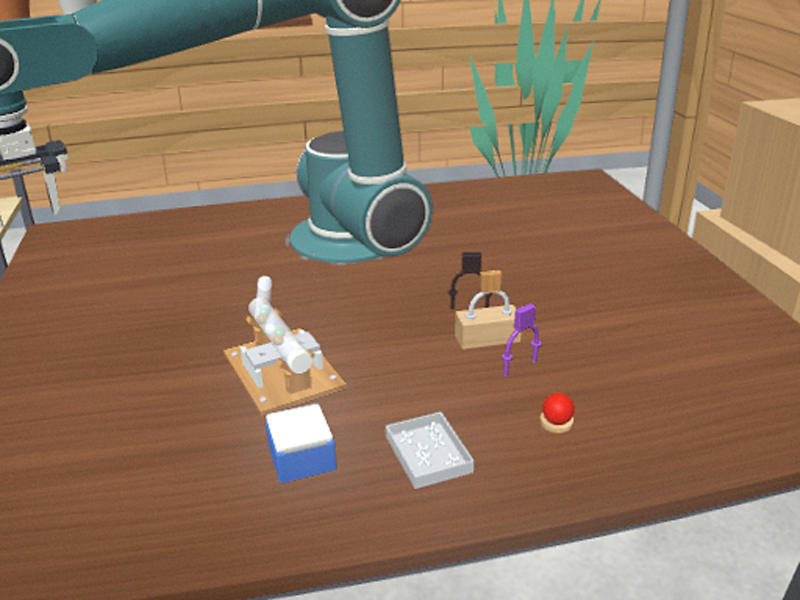

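View pics/t0.png

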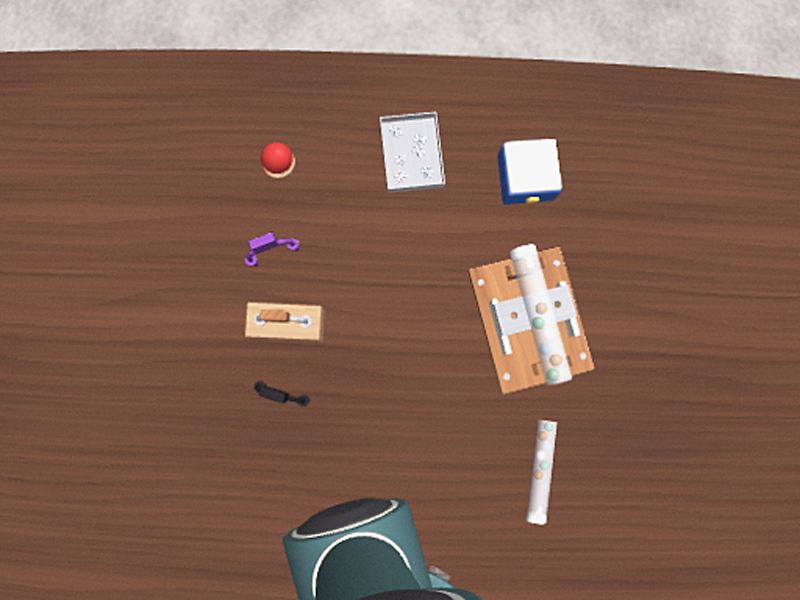

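Top view, candidates: steel U-bolt with orange tab in the block (285,318), black look-alike (281,393), purple look-alike (270,247). Tubes: the larger one on the mount (541,315), a smaller one on the table (542,470). I choose the steel U-bolt in the block and the mount's tube. The plate's holes show at about (514,316) and (557,304). Next is a close crop of both.

Run:
```python
from h import *
c=load('t0');i=c['img']
A=cv2.resize(i[180:230,145:220],(600,400),interpolation=cv2.INTER_CUBIC)
B=cv2.resize(i[150:258,295:385],(500,600),interpolation=cv2.INTER_CUBIC)
o=np.zeros((600,800,3),np.uint8); o[:300,:300]=cv2.resize(A,(300,300)) if 0 else cv2.resize(i[180:230,150:200+0],(300,300),interpolation=cv2.INTER_CUBIC); o[:,300:]=B
cv2.imwrite('pics/c1.png',o)
P=cloud(c)
m=np.zeros(i.shape[:2],bool)
# block top & tab
for nm,(u0,u1,v0,v1),(z0,z1) in [('blocktop',(150,215,185,225),(44,56)),('tab',(150,215,185,225),(120,150)),('base',(295,385,150,258),(6,18)),('plate',(295,385,150,258),(51,59)),('tubetop',(295,385,150,258),(88,110))]:
    q=P[v0:v1,u0:u1].reshape(-1,3); q=q[(q[:,2]>z0)&(q[:,2]<z1)]
    if len(q)<5: print(nm,len(q));continue
    r=cv2.minAreaRect(q[:,:2].astype(np.float32)); print(nm,len(q),q.mean(0).round(1),r)
```

```text
blocktop 816 [497.5 181.3  49.7] ((499.38507080078125, 182.98304748535156), (109.73308563232422, 50.642303466796875), 89.19319915771484)
tab 118 [499.  181.3 135.3] ((499.5457458496094, 181.98712158203125), (34.01692581176758, 14.024046897888184), 88.63077545166016)
base 2567 [ 509.7 -183.1   11.4] ((513.2802124023438, -179.42251586914062), (199.5201416015625, 179.7489776611328), 16.472373962402344)
plate 640 [ 525.1 -186.2   54.4] ((541.7884521484375, -186.09800720214844), (82.3669662475586, 115.90412902832031), 16.53788948059082)
tubetop 1259 [ 518.1 -192.5   94.9] ((518.4732055664062, -192.98785400390625), (200.1914825439453, 35.07642364501953), 15.92404842376709)
```

View pics/c1.png

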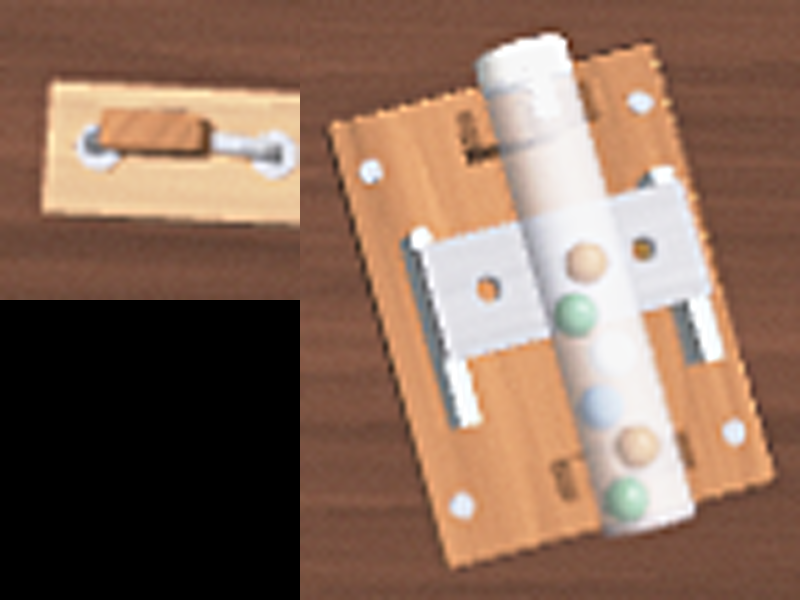

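The crop shows the steel U-bolt with its wooden tab in the block, so the choice is right. The plate's holes are at crop (487,290) and (644,248). The plate stands towards the cap end.

Run:
```python
from h import *
c=load('t0')
f=lambda X,Y:(295+(X-300+.5)/500*90-.5,150+(Y+.5)/600*108-.5)
a=onz(c,*f(487,290),55);b=onz(c,*f(644,248),55);print(a,b,np.linalg.norm(a-b),(a+b)/2,np.degrees(np.arctan2(*(a-b)[1::-1])))
for p in[(371,170),(640,101),(733,432),(461,505)]: print(onz(c,*f(*p),13))
for p in[(332,127),(652,44),(773,478),(450,568)]: print(onz(c,*f(*p),12))
# grip: tool axes now
from scipy.spatial.transform import Rotation as R
s=manip.state();q=s['tool_rot'];print(R.from_quat(np.roll(q,-1)).as_matrix().round(3))
```

```text
[ 517.16648127 -158.16528049   55.        ] [ 536.8104832  -224.45588065   55.        ] 69.13993406098744 [ 526.98848224 -191.31058057   55.        ] 106.50622271475277
[ 572.5288818  -113.99620741   13.        ]
[ 607.11609424 -232.71954942   13.        ]
[ 462.7045432  -274.09805755   13.        ]
[ 428.34193216 -155.26950109   13.        ]
[591.12490303 -96.73249064  12.        ]
[ 633.10849652 -238.41200239   12.        ]
[ 443.20126977 -292.18863244   12.        ]
[ 401.29591502 -151.09263507   12.        ]
[[ 0.941  0.339 -0.   ]
 [ 0.339 -0.941  0.001]
 [ 0.    -0.001 -1.   ]]
```

step_arm --pt "0.4 -0.5 0 0 0 0 -1" --pt "0.78 -1 0 0 0 0 -1" --pt "0.78 -1 0 0 0 0 -1" --pt "0.78 -1 0 0 0 0 -1"

```text
t: 0.5
eef_pos: [269.2, -512.1, 197.6]
tool_rot: [0.0, 0.985, 0.173, 0.0]
force: [-0.2, 0.1, -0.2]
grip_width: 93.1
grasp_force: 0.0
```

step_arm --pt "0.4 -0.5 0 0 0 0 -1" --pt "0.78 -1 0 0 0 0 -1" --pt "0.78 -1 0 0 0 0 -1" --pt "0.78 -1 0 0 0 0 -1"

```text
t: 0.9
eef_pos: [308.5, -392.2, 197.5]
tool_rot: [0.0, 0.985, 0.173, 0.0]
force: [0.0, -0.8, 0.5]
grip_width: 92.8
grasp_force: 0.0
```

step_arm --pt "0.4 -0.5 0 0 0 0 -1" --pt "0.78 -1 0 0 0 0 -1" --pt "0.78 -1 0 0 0 0 -1" --pt "0.78 -1 0 0 0 0 -1"

```text
t: 1.3
eef_pos: [348.0, -272.1, 197.4]
tool_rot: [0.0, 0.985, 0.173, 0.0]
force: [0.0, -0.8, -0.7]
grip_width: 92.8
grasp_force: 0.0
```

step_arm --pt "0.4 -0.5 0 0 0 0 -1" --pt "0.78 -1 0 0 0 0 -1" --pt "0.78 -1 0 0 0 0 -1" --pt "0.78 -1 0 0 0 0 -1"

```text
t: 1.7
eef_pos: [387.6, -151.8, 197.2]
tool_rot: [-0.0, 0.985, 0.173, 0.0]
force: [0.1, -0.6, -0.8]
grip_width: 92.9
grasp_force: 0.0
```

step_arm --pt "0.4 -0.5 0 0 0 0 -1" --pt "0.78 -1 0 0 0 0 -1" --pt "0.78 -1 0 0 0 0 -1" --pt "0.78 -1 0 0 0 0 -1"

```text
t: 2.1
eef_pos: [427.2, -31.5, 196.9]
tool_rot: [-0.0, 0.985, 0.173, -0.0]
force: [-0.1, -0.3, -0.2]
grip_width: 93.0
grasp_force: 0.0
```

step_arm --pt "0.4 -0.5 0 0 0 0 -1" --pt "0.78 -1 0 0 0 0 -1" --pt "0.78 -1 0 0 0 0 -1" --pt "0.78 -1 0 0 0 0 -1"

```text
t: 2.5
eef_pos: [466.9, 88.7, 196.5]
tool_rot: [-0.0, 0.985, 0.173, -0.001]
force: [0.3, -1.0, -0.3]
grip_width: 93.1
grasp_force: 0.0
```

step_arm --pt "0.4 -0.5 0 0 0 -0.09 -1" --pt "0.63 -0.77 0 0 0 -0.18 -1" --pt "0.63 -0.77 0 0 0 -0.27 -1" --pt "0.63 -0.77 0 0 0 -0.36 -1" --pt "0.63 -0.77 0 0 0 -0.45 -1" --pt "0.63 -0.77 0 0 0 -0.54 -1" --pt "0.63 -0.77 0 0 0 -0.63 -1" --pt "0.63 -0.77 0 0 0 -0.72 -1" --pt "0.63 -0.77 0 0 0 -0.768 -1" --pt "0.63 -0.77 0 0 0 -0.768 -1"

```text
t: 3.5
eef_pos: [499.8, 179.7, 197.0]
tool_rot: [0.0, 0.714, 0.7, -0.0]
force: [1.1, -1.0, -0.1]
grip_width: 93.2
grasp_force: 0.0
```

Run:
```python
from h import *
c=shot('wrist','w0'); cv2.imwrite('pics/w0.png',c['img'])
s=manip.state();print(s['eef_pos'],s['tool_rot'],s['t'])
P=cloud(c).reshape(-1,3); g=c['img'].reshape(-1,3)
ok=(c['range_z'].ravel()>0)&(abs(P[:,0]-499)<60)&(abs(P[:,1]-182)<70)
for z0,z1 in[(44,56),(130,142)]:
    q=P[ok&(P[:,2]>z0)&(P[:,2]<z1)]
    if len(q)>5: print(len(q),q.mean(0),cv2.minAreaRect(q[:,:2].astype(np.float32)))
```

```text
[499.67264133 180.02082043 197.01331381] [ 1.19369691e-04  7.14894966e-01  6.99231819e-01 -1.92261920e-04] 3.55
3786 [497.10926306 187.95123008  50.86428989] ((496.9277648925781, 180.33843994140625), (110.27887725830078, 50.067100524902344), 89.03485107421875)
798 [497.44705267 181.4007072  137.34384974] ((497.4941101074219, 180.45460510253906), (35.891788482666016, 13.780768394470215), 88.47980499267578)
```

View pics/w0.png

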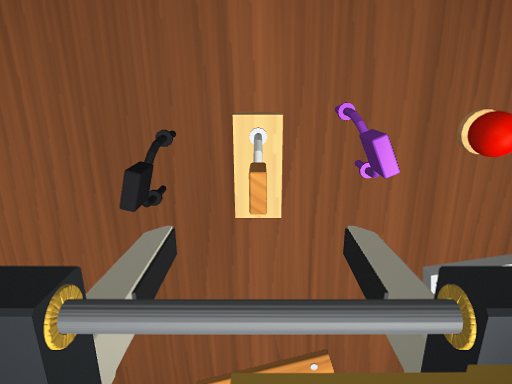

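The wrist view shows the tab at (258,190), centred between the fingers. The black look-alike at (137,185) and the purple one at (380,150) are clear of the fingers. I descend and grip.

step_arm --pt "0.012 -0.012 0.3 0 0 0 -0.3" --pt "0.012 -0.012 0.6 0 0 0 -0.3" --pt "0.012 -0.012 0.8 0 0 0 -0.3" --pt "0.012 -0.012 0.9 0 0 0 -0.3" --pt "0.012 -0.012 0.9 0 0 0 -0.3" --pt "0.012 -0.012 0.9 0 0 0 1" --pt "0.012 -0.012 0.9 0 0 0 1" --pt "0.012 -0.012 0.9 0 0 0 1" --pt "0.012 -0.012 0.9 0 0 0 1" --pt "0.012 -0.012 0.9 0 0 0 1" --pt "0.012 -0.012 0.9 0 0 0 1" --pt "0.012 -0.012 0.9 0 0 0 1" --force 35

```text
t: 4.75
eef_pos: [497.8, 183.1, 107.2]
tool_rot: [0.0, 0.714, 0.701, 0.0]
force: [0.7, -0.2, 0.8]
grip_width: 13.6
grasp_force: 35.0
```

step_arm --pt "0 0 -0.15 0 0 0 1" --pt "0 0 -0.3 0 0 0 1" --pt "0 0 -0.45 0 0 0 1" --pt "0 0 -0.6 0 0 0 1" --pt "0 0 -0.8 0 0 0 1" --pt "0 0 -1 0 0 0 1" --pt "0 0 -1 0 0 0 1" --pt "0 0 -1 0 0 0 1"

```text
t: 5.55
eef_pos: [497.8, 183.1, 207.3]
tool_rot: [0.0, 0.714, 0.701, 0.0]
force: [1.1, -0.4, -2.1]
grip_width: 13.8
grasp_force: 35.0
```

Run:
```python
from h import *
s=manip.state();print(s['eef_pos'],s['tool_rot'],s['force'],s['wrist_torque'],s['grip_width'])
c=shot('wrist','w1'); cv2.imwrite('pics/w1.png',c['img'][:,100:420])
```

```text
[497.7738878  183.10745364 207.3213169 ] [1.45503811e-04 7.13647285e-01 7.00505134e-01 2.96458619e-04] [ 1.05072937 -0.44235717 -2.07802506] [-0.02139877 -0.11530353 -0.00605863] 13.794003018719577
```

View pics/w1.png

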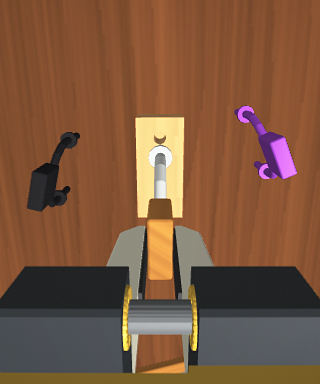

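The U-bolt is held, with the shoulder at crop (160,155) and the tab at (160,240). I measure how it sits in the hand, to compare with the holes later in the same camera.

Run:
```python
from h import *
c=load('w1');P=cloud(c);i=c['img']
Q=P-np.array([497.8,183.1,207.3])
# tool x ~ world +y, y ~ +x  (a=89)
a=np.radians(89.0);ex=np.array([np.cos(a),np.sin(a),0]);ey=np.array([np.sin(a),-np.cos(a),0])
T=np.stack([Q@ex,Q@ey,P[...,2]-207.3],-1)
r=T[195:285,240:285].reshape(-1,3)
for z0,z1 in[(24,36)]:
    q=r[(r[:,2]>z0)&(r[:,2]<z1)];print('tabtop',len(q),q.mean(0),q.min(0),q.max(0),cv2.minAreaRect(q[:,:2].astype(np.float32)))
for z0,z1 in[(-59,-48)]:
    q=T[140:172,240:285].reshape(-1,3);q=q[(q[:,2]>z0)&(q[:,2]<z1)];print('shoulder',len(q),q.mean(0),q.min(0),q.max(0))
for v in range(145,215,6): print(v,T[v,260].round(1))
```

```text
tabtop 1843 [-0.1889154  -0.51448262 30.12861597] [-20.78575727 -11.28971861  24.00130524] [15.69821072 12.43087476 35.92910002] ((-2.178304672241211, -1.8639755249023438), (36.855037689208984, 23.245288848876953), 13.6170654296875)
shoulder 287 [ 33.48667213  -0.45877206 -51.5447477 ] [ 23.72641748  -9.26915654 -56.5153451 ] [ 39.81678889   7.82178583 -48.24496513]
145 [ 39.7  -0.3 -55. ]
151 [ 35.9  -0.3 -51.4]
157 [ 34.4  -0.4 -36.2]
163 [ 32.3  -0.4 -26.2]
169 [ 29.5  -0.4 -20.8]
175 [ 26.4  -0.4 -17.2]
181 [ 23.4  -0.4 -13.5]
187 [ 20.   -0.4 -11.5]
193 [16.8 -0.4 -9.1]
199 [15.  -0.5 -2.7]
205 [14.6 -0.5  7.4]
211 [15.1 -0.5 18.4]
```

step_arm --pt "-0.15 0.01 -0.1 0 0 0 1" --pt "-0.4 0.04 -0.2 0 0 0 1" --pt "-0.7 0.06 -0.2 0 0 0 1" --pt "-0.93 0.083 -0.2 0 0 0 1"

```text
t: 6.0
eef_pos: [504.1, 88.0, 227.3]
tool_rot: [0.0, 0.714, 0.7, -0.0]
force: [-0.6, 0.4, -1.3]
grip_width: 13.3
grasp_force: 35.0
```

step_arm --pt "-0.3 0.03 0 0 0 0 1" --pt "-0.6 0.06 0 0 0 0 1" --pt "-0.93 0.083 0 0 0 0 1"

```text
t: 6.3
eef_pos: [510.4, -5.0, 227.0]
tool_rot: [-0.0, 0.714, 0.701, -0.0]
force: [0.3, -0.6, -2.6]
grip_width: 13.5
grasp_force: 35.0
```

step_arm --pt "-0.3 0.03 0 0 0 0 1" --pt "-0.6 0.06 0 0 0 0 1" --pt "-0.93 0.083 0 0 0 0 1"

```text
t: 6.6
eef_pos: [516.9, -98.1, 227.0]
tool_rot: [-0.0, 0.714, 0.7, -0.0]
force: [0.2, 0.5, -2.1]
grip_width: 13.5
grasp_force: 35.0
```

step_arm --pt "-0.3 0.03 0 0 0 -0.09 1" --pt "-0.5 0.06 0 0 0 -0.15 1" --pt "-0.75 0.08 0 0 0 -0.192 1" --pt "-0.88 0.083 0 0 0 -0.192 1" --pt "-0.92 0.083 0 0 0 -0.192 1" --pt "-0.92 0.083 0 0 0 -0.192 1" --pt "-0.92 0.083 0 0 0 -0.192 1"

```text
t: 7.3
eef_pos: [523.9, -187.8, 227.2]
tool_rot: [-0.0, 0.601, 0.8, 0.0]
force: [-0.5, -0.1, -1.8]
grip_width: 13.4
grasp_force: 35.0
```

Run:
```python
from h import *
s=manip.state();print(s['eef_pos'],s['tool_rot'],s['force'],s['wrist_torque'],s['grip_width'])
c=shot('wrist','w2'); cv2.imwrite('pics/w2.png',cv2.resize(c['img'][70:370,60:460],(800,600),interpolation=cv2.INTER_CUBIC))
```

```text
[ 523.92318927 -187.83006406  227.19809415] [-6.41757212e-05  6.00556919e-01  7.99582002e-01  7.65959281e-05] [-0.4547635  -0.05051324 -1.80187415] [ 0.01295681 -0.11682468  0.04850713] 13.365457784854211
```

View pics/w2.png

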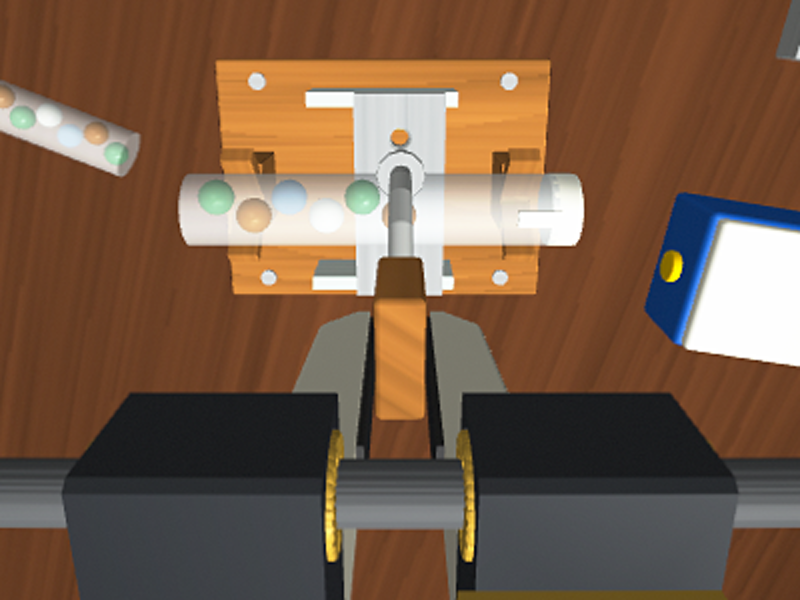

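The wrist view shows the arch straight above the plate. The +y hole is at crop (399,137) with the shoulder at (400,177). The base screws are at (257,81), (509,81), (500,278) and (268,278).

Run:
```python
from h import *
c=load('w2');t=np.array([523.9,-187.8,227.2])
a=2*np.arctan2(.7996,.6006);print('yaw a',np.degrees(a))
ex=np.array([np.cos(a),np.sin(a),0]);ey=np.array([np.sin(a),-np.cos(a),0])
f=lambda X,Y:(60+(X+.5)/2-.5,70+(Y+.5)/2-.5)
T=lambda p:np.array([(p-t)@ex,(p-t)@ey,p[2]-t[2]]).round(2)
print('hole',T(onz(c,*f(399,137),55)))
S=[onz(c,*f(*p),13.5) for p in[(257,81),(509,81),(500,278),(268,278)]]
print('screws',[T(p) for p in S],'mid',T(np.mean(S,0)))
print('yaw',[np.degrees(np.arctan2((q-p)@ex,(q-p)@ey)) for p,q in[(S[0],S[1]),(S[3],S[2])]])
# shoulder rim: ring centre at crop (400,177), top z = -52 rel
for z in(-52,-57): print('shoulder',T(onz(c,*f(400,177),t[2]+z)))
P=cloud(c);q=P[150:200,140:360].reshape(-1,3);q=q[(q[:,2]>85)&(q[:,2]<105)]
w=np.stack([(q-t)@ex,(q-t)@ey],-1).astype(np.float32);print('tube',len(w),cv2.minAreaRect(w))
```

```text
yaw a 106.17770210017332
hole [  28.52   -1.31 -172.2 ]
screws [array([  56.11,  -85.96, -213.7 ]), array([  56.03,   64.24, -213.7 ]), array([ -68.82,   64.26, -213.7 ]), array([ -68.75,  -86.57, -213.7 ])] mid [  -6.36  -11.01 -213.7 ]
yaw [np.float64(-0.02903506115178548), np.float64(-0.025511343946962483)]
shoulder [ 30.56  -0.86 -52.  ]
shoulder [ 29.55  -0.85 -57.  ]
tube 6349 ((-5.157108306884766, -10.540817260742188), (36.01296615600586, 202.1304931640625), 0.06594760715961456)
```

step_arm --pt "-0.025 -0.006 0 0 0 0 1" --pt "-0.025 -0.006 0.15 0 0 0 1" --pt "-0.025 -0.006 0.3 0 0 0 1" --pt "-0.025 -0.006 0.45 0 0 0 1" --pt "-0.025 -0.006 0.6 0 0 0 1" --pt "-0.025 -0.006 0.7 0 0 0 1" --pt "-0.025 -0.006 0.75 0 0 0 1" --pt "-0.025 -0.006 0.75 0 0 0 1" --pt "-0.025 -0.006 0.75 0 0 0 1"

```text
t: 8.25
eef_pos: [524.3, -191.2, 152.7]
tool_rot: [0.0, 0.6, 0.8, 0.0]
force: [0.1, -1.2, -0.3]
grip_width: 13.6
grasp_force: 35.0
```

Run:
```python
from h import *
s=manip.state();print(s['eef_pos'],s['tool_rot'],s['force'],s['wrist_torque'],s['grip_width'])
c=shot('wrist','w3'); cv2.imwrite('pics/w3.png',cv2.resize(c['img'][60:260,150:370],(800,600),interpolation=cv2.INTER_CUBIC))
```

```text
[ 524.29221365 -191.16320481  152.65433498] [3.07019175e-04 6.00346389e-01 7.99740029e-01 6.31399797e-05] [ 0.11445446 -1.17567943 -0.26333652] [ 0.00445823 -0.08419001 -0.03425615] 13.598721759489253
```

View pics/w3.png

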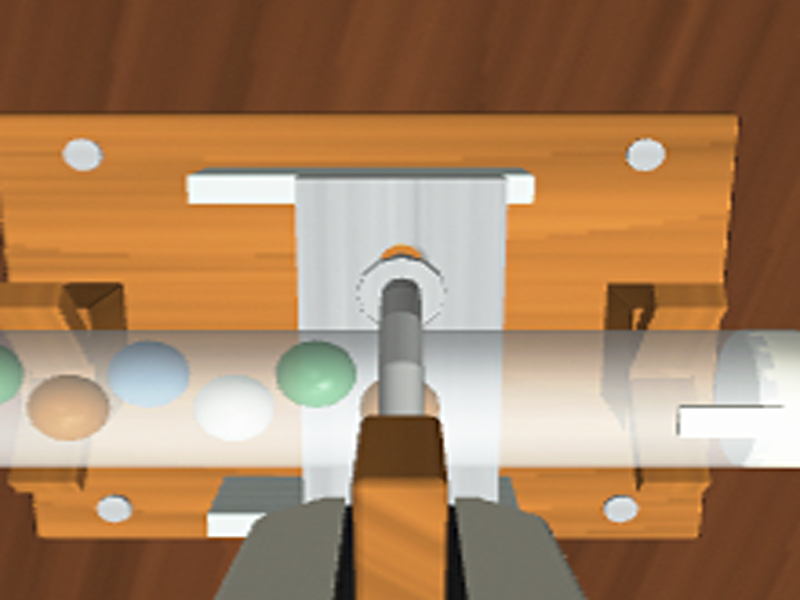

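The hole's far rim is at (402,250), just past the shoulder at (401,292), and is aligned along the tube. I feel downward gently.

step_arm --pt "0 0 0.02 0 0 0 1" --pt "0 0 0.035 0 0 0 1" --pt "0 0 0.05 0 0 0 1" --pt "0 0 0.06 0 0 0 1" --pt "0 0 0.07 0 0 0 1" --pt "0 0 0.07 0 0 0 1"

```text
t: 8.9
eef_pos: [524.0, -191.0, 145.0]
tool_rot: [-0.0, 0.6, 0.8, -0.0]
force: [-0.3, -0.6, -1.6]
grip_width: 13.2
grasp_force: 35.0
```

step_arm --pt "0 0 0.01 0 0 0 1" --pt "0 0 0.02 0 0 0 1" --pt "0 0 0.03 0 0 0 1" --pt "0 0 0.04 0 0 0 1" --pt "0 0 0.04 0 0 0 1"

```text
t: 9.4
eef_pos: [524.1, -191.0, 141.0]
tool_rot: [-0.0, 0.6, 0.8, -0.0]
force: [-0.4, 0.3, -1.7]
grip_width: 13.4
grasp_force: 35.0
```

step_arm --pt "0 0 0.015 0 0 0 1" --pt "0 0 0.03 0 0 0 1" --pt "0 0 0.045 0 0 0 1" --pt "0 0 0.06 0 0 0 1" --pt "0 0 0.06 0 0 0 1"

```text
t: 9.9
eef_pos: [524.0, -191.0, 134.8]
tool_rot: [-0.0, 0.6, 0.8, -0.0]
force: [-0.3, -0.9, -1.8]
grip_width: 13.6
grasp_force: 35.0
```

Run:
```python
from h import *
s=manip.state();print(s['eef_pos'],s['force'],s['wrist_torque'])
```

```text
[ 524.01885752 -190.99651622  134.84854895] [-0.27040267 -0.88196011 -1.79677126] [ 0.00894681 -0.04556816  0.01437363]
```

step_arm --pt "0 0 0.01 0 0 0 1" --pt "0 0 0.02 0 0 0 1" --pt "0 0 0.03 0 0 0 1" --pt "0 0 0.03 0 0 0 1"

```text
t: 10.3
eef_pos: [524.2, -191.0, 132.2]
tool_rot: [0.0, 0.6, 0.8, 0.0]
force: [-0.5, -0.1, 0.0]
grip_width: 13.5
grasp_force: 35.0
```

step_arm --pt "0 0 0.01 0 0 0 1" --pt "0 0 0.015 0 0 0 1" --pt "0 0 0.02 0 0 0 1" --pt "0 0 0.02 0 0 0 1"

```text
t: 10.7
eef_pos: [524.1, -191.1, 130.2]
tool_rot: [0.0, 0.6, 0.8, -0.0]
force: [-0.1, -0.2, 1.3]
grip_width: 13.3
grasp_force: 35.0
```

step_arm --pt "0 0 0.01 0 0 0 1" --pt "0 0 0.015 0 0 0 1" --pt "0 0 0.02 0 0 0 1" --pt "0 0 0.02 0 0 0 1"

```text
t: 11.1
eef_pos: [524.5, -191.2, 129.1]
tool_rot: [0.001, 0.6, 0.8, 0.0]
force: [-0.6, 0.8, 7.2]
grip_width: 13.3
grasp_force: 35.0
```

step_arm --pt "0 0 0.005 0 0 0 1" --pt "0 0 0.01 0 0 0 1" --pt "0 0 0.01 0 0 0 1" --pt "0 0 0.01 0 0 0 1"

```text
t: 11.5
eef_pos: [524.4, -191.1, 127.7]
tool_rot: [0.0, 0.6, 0.8, 0.0]
force: [0.0, -0.1, 5.8]
grip_width: 13.4
grasp_force: 35.0
```

step_arm --pt "0 0 0.01 0 0 0 1" --pt "0 0 0.015 0 0 0 1" --pt "0 0 0.02 0 0 0 1" --pt "0 0 0.025 0 0 0 1" --pt "0 0 0.03 0 0 0 1" --pt "0 0 0.03 0 0 0 1"

```text
t: 12.1
eef_pos: [524.3, -191.1, 124.5]
tool_rot: [0.0, 0.6, 0.8, 0.0]
force: [-0.1, -0.1, 3.6]
grip_width: 13.6
grasp_force: 35.0
```

step_arm --pt "0 0 0.015 0 0 0 1" --pt "0 0 0.03 0 0 0 1" --pt "0 0 0.045 0 0 0 1" --pt "0 0 0.06 0 0 0 1" --pt "0 0 0.075 0 0 0 1" --pt "0 0 0.085 0 0 0 1" --pt "0 0 0.085 0 0 0 1"

```text
t: 12.8
eef_pos: [524.2, -191.1, 115.7]
tool_rot: [0.0, 0.6, 0.8, 0.0]
force: [0.8, 0.7, 2.0]
grip_width: 13.7
grasp_force: 35.0
```

step_arm --pt "0 0 0.01 0 0 0 1" --pt "0 0 0.015 0 0 0 1" --pt "0 0 0.02 0 0 0 1" --pt "0 0 0.025 0 0 0 1" --pt "0 0 0.025 0 0 0 1"

```text
t: 13.3
eef_pos: [524.2, -191.1, 113.4]
tool_rot: [0.0, 0.6, 0.8, 0.0]
force: [1.0, 0.3, 4.6]
grip_width: 13.7
grasp_force: 35.0
```

step_arm --pt "0 0 0.005 0 0 0 1" --pt "0 0 0.01 0 0 0 1" --pt "0 0 0.01 0 0 0 1"

```text
t: 13.6
eef_pos: [524.2, -191.1, 112.3]
tool_rot: [0.0, 0.6, 0.8, 0.0]
force: [0.0, 1.1, 4.0]
grip_width: 13.5
grasp_force: 35.0
```

step_arm --pt "0 0 0.005 0 0 0 1" --pt "0 0 0.01 0 0 0 1" --pt "0 0 0.01 0 0 0 1"

```text
t: 13.9
eef_pos: [524.5, -191.0, 112.1]
tool_rot: [0.001, 0.6, 0.8, 0.0]
force: [0.3, 2.2, 11.5]
grip_width: 13.4
grasp_force: 35.0
```

step_arm --pt "0 0 -0.005 0 0 0 1" --pt "0 0 -0.008 0 0 0 1" --pt "0 0 -0.008 0 0 0 -0.2" --pt "0 0 -0.008 0 0 0 -0.2" --pt "0 0 -0.008 0 0 0 -0.2" --pt "0 0 -0.008 0 0 0 -0.2" --pt "0 0 -0.15 0 0 0 -0.2" --pt "0 0 -0.4 0 0 0 -0.2" --pt "0 0 -0.7 0 0 0 -0.2" --pt "0 0 -1 0 0 0 -0.2" --pt "0 0 -1 0 0 0 -0.2" --pt "0 0 -1 0 0 0 -0.2"

```text
t: 15.1
eef_pos: [524.3, -191.1, 212.3]
tool_rot: [0.001, 0.6, 0.8, 0.0]
force: [-0.3, -0.7, -0.2]
grip_width: 55.4
grasp_force: 0.0
```

Run:
```python
from h import *
s=manip.state();print(s['eef_pos'],s['force'],s['grip_width'],s['t'])
c=shot('wrist','w4');d=shot('scene','s4')
A=cv2.resize(c['img'][70:290,130:400],(480,391));B=cv2.resize(d['img'][165:275,130:230],(320,352),interpolation=cv2.INTER_CUBIC)
o=np.zeros((400,800,3),np.uint8);o[:391,:480]=A;o[:352,480:]=B;cv2.imwrite('pics/w4.png',o)
t=s['eef_pos'];a=np.radians(106.2);ex=np.array([np.cos(a),np.sin(a),0]);ey=np.array([np.sin(a),-np.cos(a),0])
P=cloud(c).reshape(-1,3);T=np.stack([(P-t)@ex,(P-t)@ey,P[:,2]],-1)
T=T[(abs(T[:,0])<60)&(abs(T[:,1])<25)]
q=T[(T[:,2]>137)&(T[:,2]<147)];print('tabtop',len(q),np.median(q,0),q.mean(0))
for lo in(22,-48):
  for z0,z1 in[(53,57.5),(57.5,64)]:
    q=T[(T[:,0]>lo)&(T[:,0]<lo+20)&(T[:,2]>z0)&(T[:,2]<z1)&(abs(T[:,1])<11)];print(lo,z0,len(q),q.mean(0) if len(q) else '')
```

```text
[ 524.31982799 -191.12772871  212.33954538] [-0.27419364 -0.67884809 -0.2001258 ] 55.40045063490055 15.1
tabtop 718 [ -1.3956628    1.07891361 142.74500549] [ -1.4736405    1.07236133 142.65066308]
22 53 160 [33.17743087 -0.53565703 55.81318742]
22 57.5 150 [33.48985893 -0.38572689 60.94609992]
-48 53 37 [-39.60157453  -9.45102766  56.0058916 ]
-48 57.5 10 [-36.0471508   -8.08283359  60.55469988]
```

View pics/w4.png

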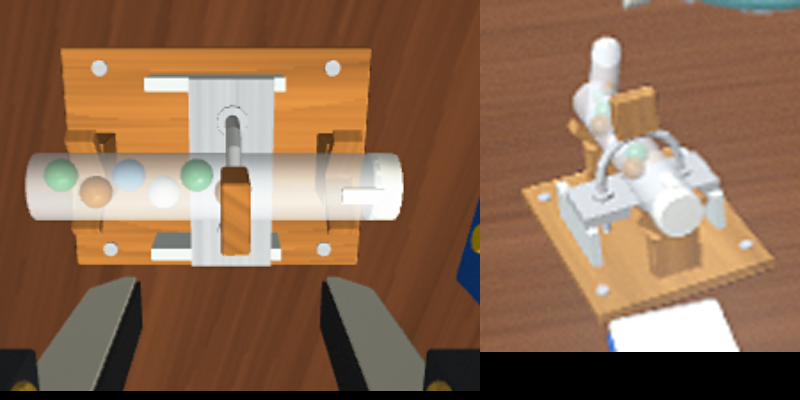

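The picture shows both shoulders on the plate, the tube in its saddles and the gripper clear. The shoulder top is about 5 mm above the plate, so the U-bolt is flush.

```bash
python3 -c "
from workcell import manip
print(manip.hand_in())"
```

```text
the job is handed in; nothing more can be done
None
```

The U-bolt is home around the tube with its shoulders flush on the plate, released and the job handed in at about 15 s; the highest force I read while pressing was about 11.5 N, and the hand-in returned no verdict.

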